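Bring a sample vial under the swing magnifier and hold it there

TASK

Swing the magnifier round until its lens is centred over the point midway between the two upright steel marker tabs, and let go of it there while the slide is still fully home. Then take the slide's black handle, pull the spring-loaded slide out until the vial lies in line with the two tabs, and finish still gripping the handle and holding it there (it springs back if released); leave the bottles and the loose vial alone.

Things in the scene. Friction and masses are not known exactly. Their poses are not given: they have to be found in the camera images.
- station: Fixed station on the bench, yawed up to 0.3 rad. Origin on the bench below the vial's home place; x along the track away from the handle, y left, z up. Pulling the slide moves it to -x. Dark steel bed 280 x 150 x 12 mm, x=-120 to 160 mm; white spring housing at x=50 to 150 mm, 80 wide, top at 62 mm; steel post (20 mm dia) at x=-45, y=160 mm carries the magnifier.
- slide: Spring-return slide carrying the vial and the handle. Its frame equals the station's when fully home and moves to the station's -x when pulled, at most 100 mm. The spring pulls it home with about 5 N at home, 10 N at 60 mm out (80 N/m), plus 0.5 N friction; released, it runs home. A flat bar, 22 mm wide, top 32 mm above the bench, joins cradle and handle.
- handle (a point): Grip point of the handle: black upright plate, 12 mm thick along the station's x, 60 mm wide along y, from 18 to 85 mm above the bench. The point is mid-plate, 65 mm above the bench, 165 mm in front (station -x) of the vial. Nothing but the low flat bar within 125 mm behind it. At the start the magnifier's head hangs over or near it.
- vial (a point): Middle of the clear capped sample vial clipped in the slide's cradle (25 mm dia, 96 mm long, lying across the slide along the station's y), 47.5 mm above the bench. Moves with the slide.
- mark (a point): Where the vial's middle must come: midway between the two marker tabs, on the slide's centre line, 47.5 mm above the bench; axes as the station's. The tabs are fixed upright steel strips, 5 mm thick along the track, 12 mm wide, tops 66 mm above the bench, one each side 66 mm from the centre line, standing 30 to 60 mm in front (station -x) of the vial's home place.
- magnifier: Magnifier's swing arm. Origin on its vertical pivot atop the post, 160 mm above the bench; its -y axis points from pivot to lens. Turns about the vertical only, stiffly (0.6 N m, about 3 N at the grip), and stays where left. Starts swung 0.6 to 1.0 rad towards the handle; the wanted pose is within 0.1 rad of square across the track. Stops: 0.5 rad past square, 1.4 rad on the handle side.
- lens (a point): Centre of the lens: a glass disc in a white ring, 98 mm outer diameter and 12 mm thick, 160 mm from the pivot, 160 mm above the bench.
- lens_grip (a point): Grip point on the magnifier's upright round black peg, 16 mm dia, at the rim of the lens opposite the pivot, 216 mm from the pivot axis. The peg rises from 160 to 212 mm above the bench; the point is on its axis at 192 mm. The ring's top is at 166 mm.
- reagent_bottle: Bystander: amber bottle, blue cap, 66 mm dia, 150 mm tall, standing loose; origin at the centre of its underside.
- wash_bottle: Bystander: white wash bottle with orange cap and spout, 68 mm dia, 170 mm tall, standing loose; origin at the centre of its underside.
- spare_vial: Bystander: capped vial standing loose, 28 mm dia, 96 mm tall; origin at the centre of its underside.

How it is judged:
On the way:
1. the magnifier's lens is centred over the point midway between the tabs (within 15 mm) and let go, with the slide still home (horizontal distance between lens and mark below 0.015 m and contact force between magnifier and anything else below 0.3 N and angular speed of magnifier below 0.05 rad/s and x of slide in the frame of station above -0.008 m), for 0.2 s.
At the end, for the whole second after the job is handed in: The slide is held out by the gripper (at least 3 N between fingers and slide), still, with the vial's middle within 7 mm of the line between the tabs; the lens, touched by nothing, is centred within 15 mm of the point midway between the tabs (x of vial in the frame of mark between -0.007 and 0.007 m and linear speed of slide below 0.01 m/s and contact force between the fingers and slide above 3 N and horizontal distance between lens and mark below 0.015 m and contact force between magnifier and anything else below 0.3 N); the arm keeps its last pose, push and grip.
It fails at once if a bottle or the loose vial is shifted by more than 25 mm or tipped (distance of any of reagent_bottle, wash_bottle, spare_vial from where it was at the start of the episode above 0.025 m or angle between any of reagent_bottle, wash_bottle, spare_vial's own z axis and vertical above 0.4 rad).
It also fails if it takes over 51 s, if anything falls off the work surface, if the arm or the gripper's body presses on something with over 40 N, if the wrist force passes 120 N, or if a joint passes its speed limit or range.

ROBOT

A 6-joint arm with a two-finger parallel gripper is mounted at the origin on the work surface. World frame = base frame: x ahead of the robot, y to its left, z up, the work surface at z = 0. Lengths are in m, angles in rad, forces in N, time in s.
With the tool pointing down it reaches from about 0.35 to 0.975 m from the base axis. Payload 4.9 kg.
Tool frame: the origin (TCP) lies midway between the tips of the shut fingers; the grasp point (between the pads) lies 19 mm behind it (manip.hold_point_z is the distance from the TCP to the grasp point, in m); z points along the fingers, y is the line along which they close (so a half turn about z gives the same grasp; the last joint's range is limited). The gripper opens to 85 mm and grips with 20 to 120 N. Pads are 22 mm wide; open, the fingers measure 114 mm over their backs; the gripper's body (76 mm by 85 mm) begins 54 mm behind the grasp point. The pads swing forward as they close: fully open they stand 13 mm farther back than shut.
Start: joints at [1.036, 0.053, 1.613, -0, 1.476, -0.119], TCP at [0.252, 0.572, 0.231] pointing down, gripper open.
Joint ranges: [-3.01, 3.01], [-1.01, 2.22], [0.06, 2.58], [-1.02, 4.17], [0.09, 2.62], [-3.14, 3.14]. Speed limits (rad/s): [2.57, 2.57, 3.14, 3.14, 3.14, 3.14].

INTERFACE

Orientations are given as a unit quaternion [w, x, y, z].
In Python, from plant import manip gives the robot as it stands. The module is installed in compiled form; this text tells all that it offers.
- The arm moves only by the shell command python3 -m jog 'ROWS' [OPENING]. ROWS is JSON, one flat list of numbers, 6 for each row, row after row: the shift along the tool's x, y, z in units of 0.1 m (1.0 is 0.1 m), then the turn, a rotation vector about the tool's x, y, z in units of 180 degrees (1.0 is 180 degrees). A call has 1 to 8 rows; each row is the pose to reach, as a shift and turn from the pose commanded when the call began, along the tool's axes at that moment, turning the shorter way round; what a row does not reach only later rows make up. A row lasts 1/8 s, in which the tool goes at most 62.5 mm and 10.7 degrees, less where a joint would pass 70% of its speed; a pose out of reach is approached as far as the arm can. A call with a number of a shift or a turn outside -1 to 1 is refused whole. A call with a gripper value outside its range is refused whole. OPENING is the finger opening in mm, from 0 to 85.4, set as the call begins (- or left out, the last holds). The fingers move at their own pace and stop on an object; the grip force is fixed at half the most. Time passes only in rows, so rows that repeat a pose let the fingers close. It gives the time, the measured TCP pose, the force, the opening and the grip force at its end, in the units of the state.
- manip.state(): the state, without advancing time (a new reading comes with each control period).
- manip.grab_frame(name): name is "side" or "top" or "wrist"; returns a dict with "img" (384x512x3 uint8, blue, green, red), "z_map" (384x512 float32, m along the optical axis (not along the pixel's ray), 0 where there is no reading), "fx", "fy", "cx", "cy" (pixels), "xyz" and "attitude" of the camera in the world; the wrist camera has in their place "T_tool_cam" (4x4, takes a point from camera to tool coordinates, whose origin is the TCP and whose axes are the flange's). Camera axes: x right, y up, looking along -z (the intrinsics and any distortion apply to the point x, -y, -z); pixel columns grow to the right and rows downward; lengths in m; the calibration is good to about 2 mm. A picture is of the moment at which its call begins: read the wrist's pose just before it.
- manip.job_done(): hands the job in; it is judged then, once.
The state is a dict: "time": time; "joint_pos": joint angles; "joint_vel": joint speeds; "joint_efforts": joint torques, N m; "tool_pos": TCP position; "tool_rot": TCP orientation; "contact_force": force on the tool from outside, world axes, zero at the start; "ft_torque": the same for the moment, N m; "gripper_width": opening from 0.0 (shut) to 1.0 (fully open); "grasp_force": force on a finger pad.
Only numpy, scipy, OpenCV 4.12 (cv2) and the standard library are available. Lean on these libraries where they do the work, as an engineer would, in place of code of your own. Each camera call takes 0.05 s, during which the arm holds its last target. There are 200 camera calls.

## Working session

There is one attempt and no reset: what is moved stays moved. The work goes in short steps, Python scripts to look and compute and a shell command to move; the robot and the scene stay as the last step left them, time stands still between calls to the robot, and variables do not carry over. Pictures are saved under pics/ and viewed, at most 10 in all, crops included, and the job is handed in when it is done.

```bash
mkdir -p pics; cat > h.py <<'E'
import numpy as np,cv2
from plant import manip
from scipy.spatial.transform import Rotation as R
def rot(q): q=np.array(q); return R.from_quat([q[1],q[2],q[3],q[0]])
def grab(n):
    s=manip.state(); f=manip.grab_frame(n)
    if n=="wrist":
        T=np.eye(4);T[:3,:3]=rot(s["tool_rot"]).as_matrix();T[:3,3]=s["tool_pos"];T=T@np.array(f["T_tool_cam"])
        f["M"]=T[:3,:3];f["o"]=T[:3,3]
    else:
        f["M"]=rot(f["attitude"]).as_matrix();f["o"]=np.array(f["xyz"])
    return f
def cloud(f):
    z=f["z_map"];v,u=np.mgrid[:z.shape[0],:z.shape[1]]
    p=np.stack([(u-f["cx"])/f["fx"]*z,-(v-f["cy"])/f["fy"]*z,-z],-1)
    return p@f["M"].T+f["o"]
def ray(f,u,v,h):
    d=f["M"]@np.array([(u-f["cx"])/f["fx"],-(v-f["cy"])/f["fy"],-1]);return f["o"]+d*(h-f["o"][2])/d[2]
E
python3 - <<'E'
from h import *
import pickle
for n in("top","side"):
    f=grab(n);pickle.dump(f,open(n+".pkl","wb"));cv2.imwrite(f"pics/{n}0.png",f["img"]);print(n,[k for k in f],f["o"],f["fx"],f.get("dist"))
print(manip.state())
E
```

```text
top ['img', 'z_map', 'fx', 'fy', 'cx', 'cy', 'xyz', 'attitude', 'M', 'o'] [0.45593913 0.02141944 1.12200926] 415.46958311178287 None
side ['img', 'z_map', 'fx', 'fy', 'cx', 'cy', 'xyz', 'attitude', 'M', 'o'] [0.5535987  0.90925072 0.98774635] 491.6414246016247 None
{'time': 0.1, 'joint_pos': array([ 1.03599432e+00,  5.32729501e-02,  1.61416278e+00, -1.99024079e-05,
        1.47603613e+00, -1.19028486e-01]), 'joint_vel': array([ 0.00064513,  0.00048156, -0.00421762, -0.00088318,  0.0022658 ,
        0.00031421]), 'joint_efforts': array([ 4.64693749e-04, -3.94901597e+01, -3.71363032e+01, -1.32874502e-04,
        3.94620394e-03, -2.57784343e-06]), 'tool_pos': array([0.2521611 , 0.57124373, 0.23019343]), 'tool_rot': array([-2.92346356e-04,  2.06391603e-01,  9.78469020e-01, -8.93017462e-04]), 'contact_force': array([0.18855406, 0.56241331, 0.72780962]), 'ft_torque': array([-0.01311916,  0.00203581, -0.02835756]), 'grasp_force': 0.0, 'gripper_width': 1.0010996676319883}
```

View pics/top0.png

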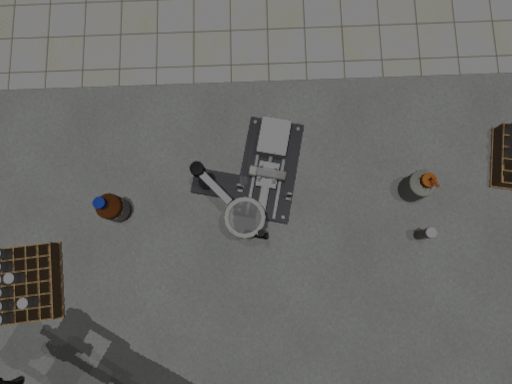

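View pics/side0.png

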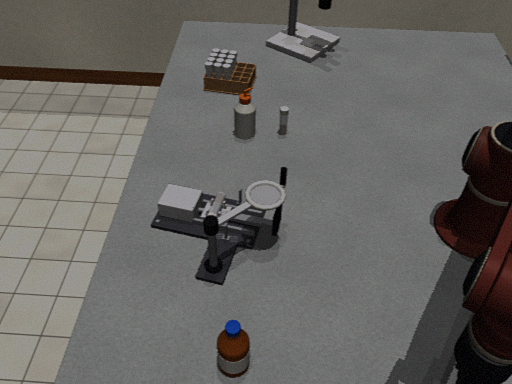

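The top view shows the housing at (275,137), the pivot at (197,169), the lens ring at (245,217), the tabs near (240,187) and (289,196), and the peg near (263,236). The bottles and the loose vial are well clear of these.

```bash
python3 - <<'E'
from h import *
import pickle
f=pickle.load(open("top.pkl","rb"));im=f["img"]
c=cv2.resize(im[110:250,180:320],None,fx=4.2,fy=4.2,interpolation=cv2.INTER_CUBIC);c=cv2.convertScaleAbs(c,alpha=1.5)
cv2.imwrite("pics/top1.png",c)
P=cloud(f);z=P[...,2]
for nm,h0,h1,(u0,u1,v0,v1) in(("housing",.056,.068,(240,310,110,160)),("ring",.155,.175,(215,275,190,245)),("peg",.2,.22,(240,285,215,250)),("pivot",.15,.2,(188,205,160,178)),("handle",.078,.092,(230,290,215,260)),("tabs",.06,.071,(225,300,180,205))):
    m=np.zeros(z.shape,bool);m[v0:v1,u0:u1]=True;m&=(z>h0)&(z<h1)
    q=P[m];print(nm,len(q),q.mean(0).round(4) if len(q) else '')
    if nm in("housing",):
        r=cv2.minAreaRect((q[:,:2]*1000).astype(np.float32));print(r)
    if nm=="ring":
        print(cv2.minEnclosingCircle((q[:,:2]*1000).astype(np.float32)))
    if nm in("tabs","handle"):
        n,l,s,ce=cv2.connectedComponentsWithStats(m.astype(np.uint8))
        for i in range(1,n):print(ce[i],s[i,4],P[l==i].mean(0).round(4))
E
```

```text
housing 1093 [ 0.7892 -0.0031  0.0623]
((790.3192749023438, -3.178081512451172), (79.7046890258789, 101.07803344726562), 78.5329818725586)
ring 1485 [0.5683 0.0774 0.1636]
((573.709228515625, 86.3307113647461), 79.19503021240234)
peg 43 [0.5232 0.0347 0.2118]
pivot 201 [0.6775 0.1807 0.1772]
handle 20 [0.5264 0.0283 0.0843]
[265.94117647 235.35294118] 17 [0.5265 0.0247 0.0845]
[256.33333333 235.66666667] 3 [0.5264 0.0487 0.0832]
tabs 22 [0.6475 0.0324 0.0655]
[238.91666667 185.08333333] 12 [0.6595 0.0913 0.065 ]
[289.4 193.7] 10 [ 0.6331 -0.0384  0.0662]
```

View pics/top1.png

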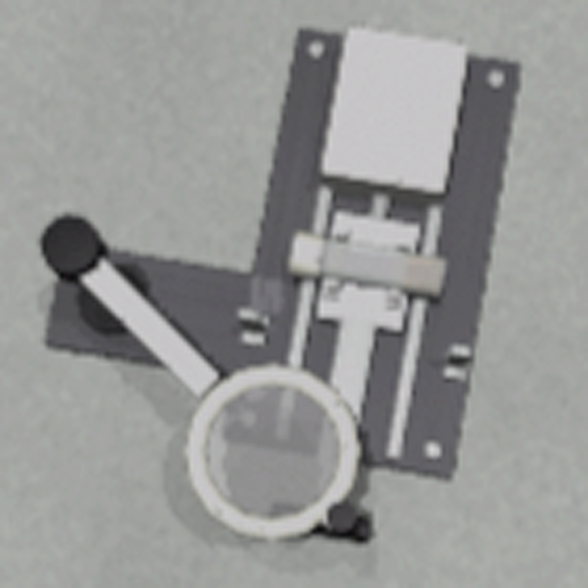

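The crop confirms the layout: tabs at about (252,325) and (458,360) in the crop, peg at (343,517) on the ring's far rim, and the handle's right half showing at (355,528). The station yaw is about -0.2 rad. I'll move above the peg at about (0.523, 0.035).

```bash

python3 -m jog '[-0.5,-0.4,-0.3,0,0,0,-0.93,-0.76,-0.5,0,0,0,-0.93,-0.76,-0.5,0,0,0]' 85
for i in 1 2 3; do python3 -m jog '[-0.47,-0.38,0,0,0,0,-0.93,-0.76,0,0,0,0]'; done
python3 -m jog '[-0.47,-0.38,0,0,0,0.05,-0.93,-0.76,0,0,0,0.1,-0.93,-0.76,0,0,0,0.2,-0.93,-0.76,0,0,0,0.3,-0.93,-0.76,0,0,0,0.4,-0.93,-0.76,0,0,0,0.5,-0.93,-0.76,0,0,0,0.6]'
python3 -m jog '[0,0,0,0,0,0.026,0,0,0,0,0,0.026]'
cat >> h.py <<'E'
def go(p,yawy=None):
    "print rows shift/turn to reach TCP p with tool y at yaw yawy(deg)"
    s=manip.state();r=rot(s["tool_rot"]);M=r.as_matrix()
    a=np.radians(yawy);y=np.array([np.cos(a),np.sin(a),0]);z=np.array([0,0,-1.]);W=np.stack([np.cross(y,z),y,z],1)
    print("shift",(M.T@(np.array(p)-s["tool_pos"])*10).round(3),"turn",(R.from_matrix(M.T@W).as_rotvec()/np.pi).round(3))
E
python3 - <<'E'
from h import *
s=manip.state();print(s["time"],s["tool_pos"],rot(s["tool_rot"]).as_matrix().round(3),s["joint_pos"].round(2))
f=grab("wrist");cv2.imwrite("pics/w0.png",f["img"])
P=cloud(f);z=P[...,2]
m=(z>.205)&(z<.216)&(np.hypot(P[...,0]-.523,P[...,1]-.035)<.04);q=P[m];print(len(q),q.mean(0) if len(q) else '', (q.min(0)+q.max(0))/2 if len(q) else '')
m=(z>.08)&(z<.09)&(np.hypot(P[...,0]-.53,P[...,1]-.05)<.06);q=P[m];print(len(q)); print(cv2.minAreaRect((q[:,:2]*1000).astype(np.float32)) if len(q) else '')
go([.523,.035,.178],-46.5)
E
```

```text
time: 0.48
tool_pos: [0.3086, 0.463, 0.2834]
tool_rot: [0.001, 0.208, 0.978, 0.001]
contact_force: [-0.2, 0.3, -0.0]
gripper_width: 0.998
grasp_force: 0.0
time: 0.72
tool_pos: [0.361, 0.3568, 0.2803]
tool_rot: [-0.001, 0.205, 0.979, -0.0]
contact_force: [-0.1, 1.0, 0.9]
gripper_width: 0.995
grasp_force: 0.0
time: 0.98
tool_pos: [0.4157, 0.2493, 0.2803]
tool_rot: [-0.001, 0.206, 0.979, -0.0]
contact_force: [0.7, -0.0, 0.8]
gripper_width: 0.996
grasp_force: 0.0
time: 1.23
tool_pos: [0.4703, 0.1422, 0.2804]
tool_rot: [-0.001, 0.206, 0.979, 0.0]
contact_force: [0.7, 0.9, 0.7]
gripper_width: 0.991
grasp_force: 0.0
time: 2.1
tool_pos: [0.5241, 0.037, 0.28]
tool_rot: [-0.001, 0.742, 0.67, -0.001]
contact_force: [-0.1, 0.5, 0.4]
gripper_width: 0.999
grasp_force: 0.0
time: 2.35
tool_pos: [0.5242, 0.0369, 0.2803]
tool_rot: [-0.001, 0.767, 0.642, -0.0]
contact_force: [0.1, 0.3, 0.1]
gripper_width: 0.993
grasp_force: 0.0
2.35 [0.52415561 0.03690351 0.28025698] [[ 0.176  0.984 -0.002]
 [ 0.984 -0.176  0.   ]
 [ 0.    -0.002 -1.   ]] [-0.07 -0.21  1.78  0.    1.57  0.11]
287 [0.52316171 0.03839988 0.21203833] [0.52307702 0.03748468 0.20969088]
0

shift [-0.02  -0.007  1.024] turn [-0.     0.     0.202]
```

View pics/w0.png

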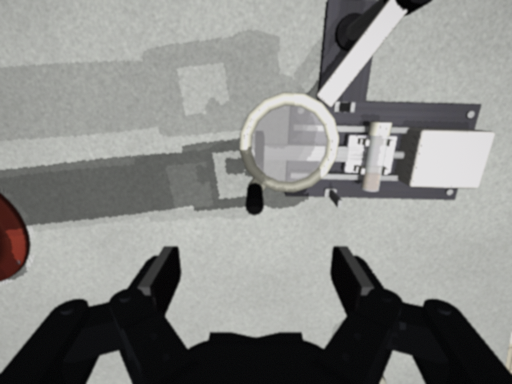

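The wrist view shows the peg at (255,198) below the ring, clear of the fingers. I'll turn to the tangent direction, descend and grip.

```bash

python3 -m jog '[0,0,0,0,0,0.05,0,0,0,0,0,0.1,0,0,0,0,0,0.15,0,0,0,0,0,0.2,0,0,0,0,0,0.2]' >/dev/null
python3 -m jog '[0,0,0.5,0,0,0,0,0,0.8,0,0,0,0,0,1.0,0,0,0,0,0,1.0,0,0,0]'
python3 - <<'E'
from h import *
go([.5232,.037,.178],-46.5)
E
python3 -m jog '[0,0,0,0,0,0,0,0,0,0,0,0,0,0,0,0,0,0,0,0,0,0,0,0,0,0,0,0,0,0,0,0,0,0,0,0]' 0
python3 -c "
from h import *
print(rot(manip.state()['tool_rot']).as_matrix().round(3))"
```

```text
time: 3.52
tool_pos: [0.5234, 0.0364, 0.1797]
tool_rot: [-0.001, 0.928, 0.374, -0.001]
contact_force: [0.3, 0.0, 0.2]
gripper_width: 0.994
grasp_force: 0.0
shift [ 0.003 -0.006  0.017] turn [-0.001  0.001  0.002]
time: 4.28
tool_pos: [0.5245, 0.0364, 0.1821]
tool_rot: [0.0, 0.928, 0.373, 0.0]
contact_force: [-2.5, 0.5, 5.4]
gripper_width: 0.163
grasp_force: 58.4
[[ 0.722  0.692  0.001]
 [ 0.692 -0.722  0.   ]
 [ 0.001  0.    -1.   ]]
```

```bash

python3 -m jog '[0.004,0.129,0,0,0,-0.019,0.016,0.258,0,0,0,-0.038,0.035,0.386,0,0,0,-0.058,0.062,0.513,0,0,0,-0.077,0.097,0.638,0,0,0,-0.096,0.139,0.76,0,0,0,-0.115,0.139,0.76,0,0,0,-0.115]'
python3 -m jog '[0.004,0.129,0,0,0,-0.019,0.016,0.258,0,0,0,-0.038,0.035,0.386,0,0,0,-0.058,0.062,0.513,0,0,0,-0.077,0.062,0.513,0,0,0,-0.077,0.062,0.513,0,0,0,-0.077]'
python3 - <<'E'
from h import *
import pickle
f=grab("top");pickle.dump(f,open("top2.pkl","wb"))
P=cloud(f);z=P[...,2]
m=(z>.156)&(z<.174)&(np.hypot(P[...,0]-.646,P[...,1]-.026)<.08)
cv2.imwrite("pics/t2.png",np.hstack([cv2.resize(f["img"][130:250,180:320],None,fx=2.8,fy=2.8),cv2.resize(np.repeat(m[130:250,180:320,None]*np.uint8(255),3,2),None,fx=2.8,fy=2.8)]))
s=manip.state();print(s["tool_pos"],s["contact_force"])
E
```

```text
time: 5.15
tool_pos: [0.5883, -0.0097, 0.1822]
tool_rot: [0.001, 0.846, 0.533, 0.001]
contact_force: [2.8, -1.8, 3.6]
gripper_width: 0.167
grasp_force: 58.7
time: 5.9
tool_pos: [0.6366, -0.0259, 0.1821]
tool_rot: [0.001, 0.776, 0.631, 0.001]
contact_force: [1.8, -2.9, 5.7]
gripper_width: 0.169
grasp_force: 58.8
[ 0.63655286 -0.02592088  0.18218425] [ 2.59553979 -2.64486826  5.81543788]
```

View pics/t2.png

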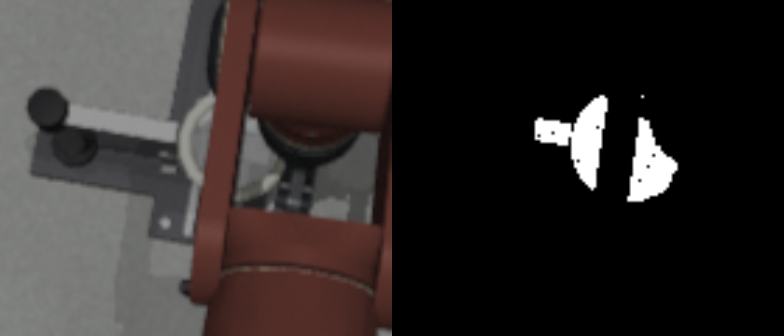

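The arm hides most of the ring; I'll release, rise, and measure in the clear.

```bash

python3 -m jog '[0,0,0,0,0,0,0,0,0,0,0,0,0,0,0,0,0,0,0,0,0,0,0,0,0,0,0,0,0,0]' 85
python3 -m jog '[0,0,-0.3,0,0,0,0,0,-0.7,0,0,0,0,0,-1,0,0,0,0,0,-1,0,0,0]'
python3 - <<'E'
from h import *
go([.49,.06,.28],-11.5)
E
```

```text
time: 6.58
tool_pos: [0.6358, -0.0254, 0.1812]
tool_rot: [-0.0, 0.775, 0.632, -0.0]
contact_force: [-0.0, -0.0, -0.7]
gripper_width: 0.995
grasp_force: 0.0
time: 7.08
tool_pos: [0.6374, -0.0257, 0.2853]
tool_rot: [0.003, 0.775, 0.632, 0.002]
contact_force: [-0.0, -0.4, 0.2]
gripper_width: 0.995
grasp_force: 0.0
shift [ 0.541 -1.618  0.042] turn [ 0.002 -0.    -0.001]
```

```bash

python3 -m jog '[0.15,-0.4,0,0,0,0,0.27,-0.8,0,0,0,0]' >/dev/null
python3 -m jog '[0.15,-0.4,0,0,0,0,0.27,-0.8,0,0,0,0,0.27,-0.8,0,0,0,0,0.27,-0.8,0,0,0,0]'
python3 - <<'E'
from h import *
import pickle
for n,pn in(("wrist","w2"),("top","t3")):
    f=grab(n);pickle.dump(f,open(pn+".pkl","wb"));cv2.imwrite(f"pics/{pn}.png",f["img"])
    P=cloud(f);z=P[...,2]
    def near(h0,h1,c,r): return (z>h0)&(z<h1)&(np.hypot(P[...,0]-c[0],P[...,1]-c[1])<r)
    def comps(m,k):
        n_,l,s,ce=cv2.connectedComponentsWithStats(m.astype(np.uint8))
        for i in range(1,n_):
            if s[i,4]>=k: print("  ",ce[i].round(1),s[i,4],P[l==i].mean(0).round(4))
    m=near(.159,.172,(.646,.026),.056);q=P[m]
    print(n,"lens",len(q)); 
    if len(q)>5: print(cv2.minEnclosingCircle((q[:,:2]*1000).astype(np.float32)))
    print("handle");m=near(.078,.09,(.53,.05),.06);comps(m,5);q=P[m]
    if len(q)>5: print(cv2.minAreaRect((q[:,:2]*1000).astype(np.float32)))
    print("tabs");comps(near(.058,.071,(.6595,.0913),.025)|near(.058,.071,(.633,-.038),.025),3)
    print("housing");m=near(.056,.068,(.79,-.003),.075);q=P[m]
    if len(q)>50: print(cv2.minAreaRect((q[:,:2]*1000).astype(np.float32)))
E
```

```text
time: 7.82
tool_pos: [0.4901, 0.0596, 0.2803]
tool_rot: [-0.0, 0.775, 0.632, -0.0]
contact_force: [0.5, -0.9, -0.3]
gripper_width: 0.992
grasp_force: 0.0
wrist lens 6961
((646.1795654296875, 25.94191551208496), 55.942909240722656)
handle
   [287.2 168.8] 427 [0.531  0.054  0.0852]
((531.2826538085938, 52.9597282409668), (58.49589538574219, 12.175615310668945), 78.71847534179688)
tabs
   [377.5 116.5] 68 [0.6585 0.0939 0.0648]
   [364.4 210.7] 53 [ 0.6324 -0.0353  0.0644]
housing
((790.443115234375, 0.17220687866210938), (78.97726440429688, 100.91625213623047), 78.647705078125)
top lens 1308
((645.75439453125, 27.141679763793945), 54.78851318359375)
handle
tabs
   [238.8 185. ] 11 [0.6596 0.0915 0.0657]
   [289.4 193.9] 12 [ 0.6327 -0.0385  0.0649]
housing
((790.3078002929688, -3.0362014770507812), (79.77442169189453, 99.47015380859375), 78.55692291259766)
```

View pics/w2.png

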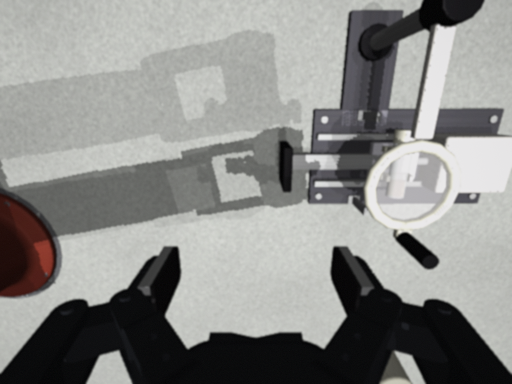

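View pics/t3.png

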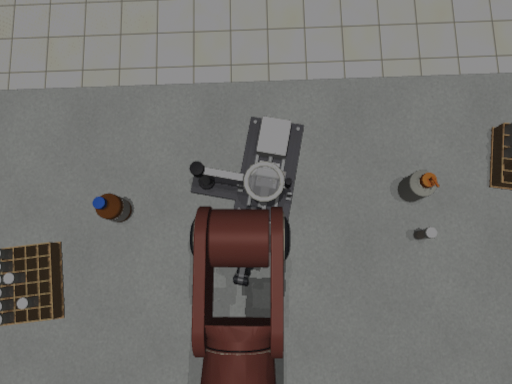

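The wrist view shows the handle clear at (287,168) and the ring centred at (411,185), with the peg beyond it. The top view shows the bottles undisturbed. Next is the lens offset along the track.

```bash

python3 - <<'E'
from h import *
import pickle
a=-.2005;ex=np.array([np.cos(a),np.sin(a)]);ey=np.array([-ex[1],ex[0]])
for pn,mk in(("w2",(.64545,.0293)),("t3",(.64615,.0265))):
    f=pickle.load(open(pn+".pkl","rb"));P=cloud(f);d=P[...,:2]-np.array(mk);x=d@ex;y=d@ey;z=P[...,2]
    m=(z>.159)&(z<.172)&(np.hypot(x,y)<.075)
    rows=[(x[m&(abs(y-t)<.002)].min(),x[m&(abs(y-t)<.002)].max()) for t in np.arange(-.03,.031,.01)]
    print(pn,[(round((l+h)/2*1e3,1),round((h-l)*1e3,1)) for l,h in rows])
    c=(abs(x)<.01)&m; print("glass/ring y",y[m&(abs(x)>.04)].mean().round(4))
# slide travel: vial (home origin) to mark in wrist frame, via handle: handle->mark
for mk,hs in(((.64545,.0293),(.5311,.0535)),): print("handle->mark along x",(np.array(mk)-hs)@ex, "travel",.165-(np.array(mk)-hs)@ex)
print("by housing",(np.array([.7904,.0002])-(.64545,.0293))@ex-.1,(np.array([.7903,-.0031])-(.64615,.0265))@ex-.1)
go([.531,.052,.18],-11.5)
E
```

```text
w2 [(np.float64(1.0), np.float64(74.5)), (np.float64(1.1), np.float64(88.4)), (np.float64(1.1), np.float64(92.3)), (np.float64(1.2), np.float64(95.3)), (np.float64(1.3), np.float64(92.7)), (np.float64(1.1), np.float64(87.6)), (np.float64(1.9), np.float64(76.9))]
glass/ring y 0.001
t3 [(np.float64(1.8), np.float64(75.6)), (np.float64(1.3), np.float64(86.9)), (np.float64(2.0), np.float64(92.3)), (np.float64(1.4), np.float64(94.7)), (np.float64(0.9), np.float64(91.7)), (np.float64(1.9), np.float64(87.1)), (np.float64(1.3), np.float64(74.2))]
glass/ring y 0.0001
handle->mark along x 0.11687889625816819 travel 0.04812110374183182
by housing 0.04784177091294764 0.047157376886025226
shift [0.011 0.411 1.006] turn [-0.     0.    -0.001]
```

Lens is within 2 mm and the slide travel needed is about 47.7 mm. Descending on the handle.

```bash

python3 -m jog '[0,0.22,0.3,0,0,0,0,0.22,0.7,0,0,0,0,0.22,1,0,0,0]' >/dev/null
python3 -m jog '[0,0,0.4,0,0,0,0,0,0.7,0,0,0,0,0,1,0,0,0,0,0,1,0,0,0]'
python3 -m jog '[0,0,0.2,0,0,0,0,0,0.32,0,0,0,0,0.1,0.32,0,0,0,0,0.19,0.32,0,0,0,0,0.19,0.32,0,0,0,0,0.19,0.32,0,0,0]'
python3 - <<'E'
from h import *
go([.531,.0515,.047],-11.5)
E
```

```text
time: 8.8
tool_pos: [0.5098, 0.0548, 0.0781]
tool_rot: [-0.002, 0.776, 0.631, -0.003]
contact_force: [0.5, -0.4, 0.5]
gripper_width: 0.99
grasp_force: 0.0
time: 9.55
tool_pos: [0.5307, 0.0514, 0.0498]
tool_rot: [0.0, 0.775, 0.632, 0.0]
contact_force: [0.3, 0.3, 0.0]
gripper_width: 0.995
grasp_force: 0.0
shift [0.001 0.003 0.028] turn [ 0.    -0.    -0.001]
```

```bash

python3 -m jog '[0,0,0,0,0,0,0,0,0,0,0,0,0,0,0,0,0,0,0,0,0,0,0,0,0,0,0,0,0,0,0,0,0,0,0,0]' 0
python3 -m jog '[0,-0.08,0,0,0,0,0,-0.16,0,0,0,0,0,-0.24,0,0,0,0,0,-0.32,0,0,0,0,0,-0.4,0,0,0,0,0,-0.48,0,0,0,0,0,-0.48,0,0,0,0,0,-0.48,0,0,0,0]'
python3 - <<'E'
from h import *
import pickle
a=-.2005;ex=np.array([np.cos(a),np.sin(a)]);ey=np.array([-ex[1],ex[0]])
for n,mk in(("wrist",(.64545,.0293)),("side",None)):
    f=grab(n);pickle.dump(f,open(n+"4.pkl","wb"));cv2.imwrite(f"pics/{n}4.png",f["img"])
print(manip.state()["tool_pos"])
E
```

```text
time: 10.3
tool_pos: [0.5309, 0.0513, 0.0495]
tool_rot: [0.001, 0.775, 0.632, 0.001]
contact_force: [5.2, -0.8, -2.0]
gripper_width: 0.13
grasp_force: 59.0
time: 11.3
tool_pos: [0.4844, 0.0608, 0.0495]
tool_rot: [0.001, 0.775, 0.632, 0.001]
contact_force: [8.6, -2.6, -5.4]
gripper_width: 0.133
grasp_force: 59.5
[0.48449427 0.06076872 0.04945835]
```

View pics/wrist4.png

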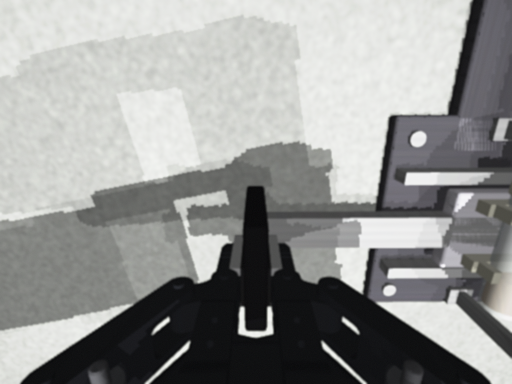

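View pics/side4.png

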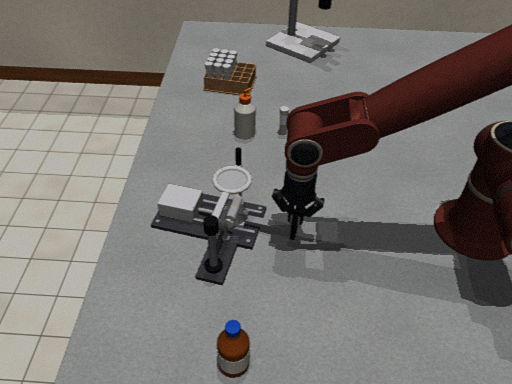

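The wrist view shows the plate firmly between the fingers, and the side view shows the vial at about (235,210) beside the near tab with the lens free above it. One numerical check of vial against tabs from the depth data.

```bash

python3 - <<'E'
from h import *
import pickle
a=-.2005;ex=np.array([np.cos(a),np.sin(a)]);ey=np.array([-ex[1],ex[0]])
fs=[("side",pickle.load(open("side4.pkl","rb"))),("top",grab("top"))]
for n,f in fs:
    P=cloud(f);d=P[...,:2]-np.array((.64615,.0265));x=d@ex;y=d@ey;z=P[...,2]
    v=(abs(y)<.05)&(abs(x)<.04)&(z>.0555)&(z<.064);t=(abs(abs(y)-.066)<.012)&(abs(x)<.02)&(z>.058)&(z<.071)
    for nm,m in(("vial",v),("tab+",t&(y>0)),("tab-",t&(y<0))):
        if m.sum(): print(n,nm,m.sum(),"x",x[m].mean().round(4),x[m].min().round(4),x[m].max().round(4),"y",y[m].mean().round(4))
E
```

```text
side vial 195 x -0.0042 -0.0181 0.0144 y 0.0035
side tab+ 15 x -0.0038 -0.0065 -0.0008 y 0.07
top vial 11 x -0.0041 -0.0103 0.0025 y -0.0453
top tab+ 11 x 0.0001 -0.0024 0.0025 y 0.0658
top tab- 12 x -0.0002 -0.0024 0.0025 y -0.0664
```

```bash
python3 -c "
from plant import manip
s=manip.state();print(s['time'],s['tool_pos'],s['grasp_force']);print(manip.job_done())"
```

```text
11.45 [0.48451586 0.06077076 0.04947945] 59.49580907821655
the job is handed in; nothing more can be done
None
```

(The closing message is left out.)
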